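# Square up a mosaic panel and rub it smooth

### The arm

A 6-joint arm with a two-finger parallel gripper is mounted at the origin on the work surface. World frame = base frame: x ahead of the robot, y to its left, z up, the work surface at z = 0. Lengths are in m, angles in rad, forces in N, time in s.
With the tool pointing down it reaches from about 0.25 to 0.725 m from the base axis. Payload 4 kg.
Tool frame: the origin (TCP) lies at the very end of the fingers, on their centre line; the grasp point (between the pads) lies 19 mm behind it; z points along the fingers, y is the line along which they close (so a half turn about z gives the same grasp; the last joint's range is limited). The gripper opens to 85 mm and grips with 20 to 120 N. Pads are 22 mm wide; open, the fingers measure 114 mm over their backs; the gripper's body (76 mm by 85 mm) begins 54 mm behind the grasp point. The pads swing forward as they close: fully open they stand 13 mm farther back than shut.
Start: joints at [-1.155, 0.241, 0.005, 1.335, 0, 1.571], TCP at [0.202, -0.457, 0.231] pointing down, gripper open.
Joint ranges: [-2.72, 2.72], [-1.05, 1.87], [-1.09, 1.28], [-1.99, 2.15], [-1.42, 1.44], [-3.14, 3.14]. Speed limits (rad/s): [2.79, 2.79, 3.14, 3.14, 3.14, 3.14].

### API

Orientations are given as a unit quaternion [x, y, z, w].
In Python, from workcell import monitor, viewer, job gives the robot as it stands.
- The arm moves only by the tool arm_command, never from a script. Its argument "increments" is a list of rows, each an object of numbers: "dx", "dy", "dz": the shift along the tool's x, y, z in cm; "wx", "wy", "wz": the turn, a rotation vector about the tool's x, y, z in rad; "grip": the finger opening in cm, from 0 to 8.54. In form: [{"dx": .., "dy": .., "dz": .., "wx": .., "wy": .., "wz": .., "grip": ..}, ...]. A call has 1 to 10 rows; each row is the pose to reach, as a shift and turn from the pose commanded when the call began, along the tool's axes at that moment; what a row does not reach only later rows make up. A row lasts 1/10 s, in which the tool goes at most 50 mm and 8.59 degrees, less where a joint would pass 70% of its speed; a pose out of reach is approached as far as the arm can. A call with a gripper value outside its range is refused whole. The fingers move at their own pace and stop on an object; the grip force is fixed at half the most. Time passes only in rows, so rows that repeat a pose let the fingers close. It gives the time, the measured TCP pose, the force, the opening and the grip force at its end, in the units of the state.
- monitor.get_obs(): the state, without advancing time (a new reading comes with each control period).
- viewer.camera(name): name is "scene" or "top" or "wrist"; returns (picture, depth): 420x560x3 uint8, red, green, blue; 420x560 float32, m along the optical axis (not along the pixel's ray), 0 where there is no reading.
- viewer.get_calibration(name): a dict with "fovy" (degrees; the focal length in pixels is half the picture's height over the tangent of half this angle, whatever the lens; pixels are square), "cx", "cy" (the principal point, pixels), "view" (4x4, takes a point from world to camera coordinates). Camera axes: x right, y up, looking along -z (the intrinsics and any distortion apply to the point x, -y, -z); pixel columns grow to the right and rows downward; lengths in m; the calibration is good to about 2 mm. A picture is of the moment at which its call begins: read the wrist's pose just before it. get_calibration takes no time and is no camera call; for the wrist camera it gives the pose at the moment of the call.
- job.job_done(): hands the job in; it is judged then, once.
The state is a dict: "clock": time; "joint_pos": joint angles; "joint_vel": joint speeds; "tau": joint torques, N m; "eef_pos": TCP position; "tool_rot": TCP orientation; "ft_force": force on the tool from outside, world axes, zero at the start; "ft_torque": the same for the moment, N m; "grip_width": finger opening in m; "grasp_force": force on a finger pad.
Only numpy, scipy, OpenCV 4.12 (cv2) and the standard library are available. Lean on these libraries where they do the work, as an engineer would, in place of code of your own. Each camera call takes 0.05 s, during which the arm holds its last target. There are 200 camera calls.

### The job

Push the mosaic panel square and flush into the corner of the battens on the work board. Then take the rubbing block by its handle, set it square across the panel, centred on its width, at the open end (away from the short end batten), press until its sprung sole gives about half its travel, and rub slowly in one straight stroke along the panel to the batten end, keeping the pressure on and not lifting until you get there. Put the block gently back, upright, in the middle of its cork pad, with the panel still flush in the corner, and leave the tub, pot and glue bottle alone.

Things in the scene. Friction and masses are not known exactly. Their poses are not given: they have to be found in the camera images.
- board: fixed plywood work board, 260 (its x) x 300 (its y) x 12 mm; origin at the centre of its underside, z up. Two wooden battens 25 mm wide, standing 12 mm above the board's top, form an L: the long one along the far (+x) edge has its inner face at x = +105 mm, the short end one along the +y edge has its inner face at y = +125 mm
- fence_corner (a point): the inner corner of the battens, on the board's top face (board frame 105, 125, 12 mm), axes as the board's
- panel: loose mosaic panel on the board, slab 100 (its x) x 160 (its y) x 20 mm, 0.55 kg, purple-brown square tesserae on its flat top; origin at the centre of its underside, z up. Seated, its +x side and +y end lie against the battens, its centre is at board x = 55, y = 45 mm and its top stands 8 mm above the battens; the open end is its -y end
- panel_corner (a point): the panel's lower +x +y corner (panel frame 50, 80, 0 mm); at the fence corner when the panel is seated
- block: loose rubbing block, 0.28 kg, 94 mm high; origin at the centre of the unpressed sole's underside, z up. Steel sole 96 (x) x 64 (y) x 10 mm on springs below a wooden body 90 x 60 mm (24 to 42 mm up); upright rib handle on top, 80 mm along x, 20 mm thick in y, 42 to 94 mm up. Starts on the pad. For the stroke its x lies across the panel (along the panel's x, either way round)
- sole (a joint): how far the block's sole is pressed up into it: 0 free, 0.012 m fully home; the spring gives about 2 N at first and 10 N fully pressed
- pad: fixed cork pad 150 (its x) x 120 (its y) x 8 mm on the table, on either side of the board, the block's parking place; origin at the centre of its underside
- tub: bystander: loose clear round tub of tesserae, 104 mm across, 48 mm high, on the other side of the board from the pad; origin at the centre of its underside
- pot: bystander: terracotta flower pot, 116 mm across, 90 mm high; origin at the centre of its underside
- glue: bystander: white glue bottle with a yellow cap, 52 mm across, 130 mm high; origin at the centre of its underside
Mind the look-alikes: they are no part of the job. What is shaped like the block but purple is not meant.

How it is judged:
By the outcome, as a careful person would: the job done as asked, in the order asked, and still so for the second after the job is handed in, with the robot touching nothing.
It also fails if it takes over 70 s, if anything falls off the work surface, if the arm or the gripper's body presses on something with over 40 N, if the wrist force passes 120 N, or if a joint passes its speed limit or range.

## Working session

There is one attempt and no reset: what is moved stays moved. The work goes in short steps, Python scripts to look and compute and a tool call to move; the robot and the scene stay as the last step left them, time stands still between calls to the robot, and variables do not carry over. Pictures are saved under pics/ and viewed, at most 10 in all, crops included, and the job is handed in when it is done.

Besides the shell and the picture viewer there is one more tool, called as a command line: name --argument value ..., lists and objects as JSON in quotes. arm_command: Moves the arm, as the interface text tells. Its arguments: {"type":"object","properties":{"increments":{"type":"array","items":{"type":"object","properties":{"dx":{"type":"number"},"dy":{"type":"number"},"dz":{"type":"number"},"wx":{"type":"number"},"wy":{"type":"number"},"wz":{"type":"number"},"grip":{"type":"number"}}}}},"required":["increments"]}

```bash
ls; mkdir -p pics; cat > h.py <<'E'
import numpy as np, cv2
from workcell import monitor, viewer, job
def snap(n,f=None):
    cal=viewer.get_calibration(n); im,d=viewer.camera(n)
    if f: cv2.imwrite('pics/'+f+'.png',im[:,:,::-1]); np.savez('pics/'+f+'.npz',im=im,d=d,**{k:np.array(v) for k,v in cal.items() if k in('fovy','cx','cy','view')})
    return im,d,cal
def cloud(d,cal):
    h,w=d.shape; f=h/2/np.tan(np.radians(float(cal['fovy']))/2)
    v,u=np.mgrid[:h,:w]; X=(u-cal['cx'])/f*d; Y=-(v-cal['cy'])/f*d
    P=np.stack([X,Y,-d,np.ones_like(d)],-1)@np.linalg.inv(np.array(cal['view'])).T
    P=P[...,:3]; P[d==0]=np.nan; return P
E
python3 - <<'E'
from h import *
for n in('scene','top'):
    im,d,c=snap(n,n+'0'); print(n,c)
a=[cv2.imread(f'pics/{n}0.png') for n in('scene','top')]
print(monitor.get_obs())
E
```

```text
pics
scene {'fovy': 50.136209850230046, 'cx': 285.68825951007125, 'cy': 206.83998361818615, 'view': array([[ 0.72688783,  0.68657741,  0.01566946, -0.41745972],
       [-0.52620937,  0.54215286,  0.65511371,  0.14746214],
       [ 0.44129104, -0.4844396 ,  0.75536779, -1.30923241],
       [ 0.        ,  0.        ,  0.        ,  1.        ]])}
top {'fovy': 49.918891667296094, 'cx': 282.3813899530831, 'cy': 203.38148436248864, 'view': array([[-0.01054719, -0.9995606 , -0.0277013 ,  0.11650916],
       [ 0.99912192, -0.01165783,  0.04024281, -0.48430579],
       [-0.04054807, -0.02725253,  0.99880586, -1.38930318],
       [ 0.        ,  0.        ,  0.        ,  1.        ]])}
{'clock': 0.1, 'joint_pos': array([-1.15499992e+00,  2.41346394e-01,  3.88845802e-03,  1.33522266e+00,
       -1.37798487e-05,  1.57081585e+00]), 'joint_vel': array([ 0.00049895, -0.00116873,  0.00181276, -0.00026992,  0.00027878,
        0.00067144]), 'tau': array([ 4.08192818e-04, -3.73138368e+01,  2.53009540e+01,  1.08680935e-02,
       -3.46833005e-06,  3.25777464e-06]), 'eef_pos': array([ 0.20172905, -0.45688635,  0.23050888]), 'tool_rot': array([ 9.78468474e-01,  2.06394183e-01, -2.01210436e-04, -9.20422096e-04]), 'ft_force': array([-0.53867082, -0.14254194,  0.02347137]), 'ft_torque': array([-0.01269328, -0.00641775,  0.03246008]), 'grasp_force': 0.0, 'grip_width': 0.08569219136993153}
```

View pics/top0.png

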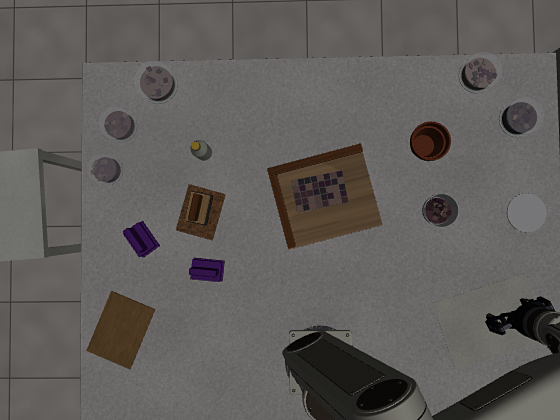

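View pics/scene0.png

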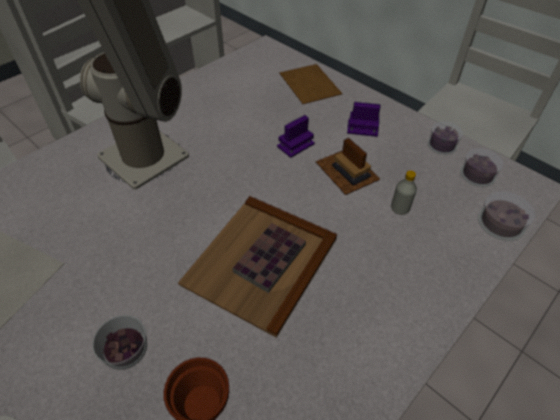

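The top view shows the board centred at about (325,196), with its battens on the far (+x) and left (+y) sides. The panel is at about (320,190), and the block is on its cork pad at (200,210), on the board's +y side. The purple look-alikes are at (141,238) and (207,270), the glue at (200,148), the tub at (440,210) and the pot at (430,141). The scene view agrees.

```bash
cat > m.py <<'E'
from h import *
def rect(P,mask,name):
    q=P[mask]; 
    r=cv2.minAreaRect(q[:,:2].astype(np.float32)*1000); print(name,len(q),'c',np.round(r[0],1),'size',np.round(r[1],1),'ang',round(r[2],2),'z',np.round(np.median(q[:,2])*1000,1))
E
python3 - <<'E'
from m import *
for n in('scene','top'):
    z=np.load(f'pics/{n}0.npz'); P=cloud(z['d'],z); hsv=cv2.cvtColor(z['im'],cv2.COLOR_RGB2HSV)
    x,y,Z=P[...,0],P[...,1],P[...,2]
    tab=(abs(x-.5)<.05)&(abs(y-.17)<.02); print(n,'table z',np.nanmedian(Z[tab])*1000,np.nanstd(Z[tab])*1000)
    reg=lambda a,b,c,e,lo,hi:(x>a)&(x<b)&(y>c)&(y<e)&(Z>lo)&(Z<hi)
    def big(m):
        k,l,s,_=cv2.connectedComponentsWithStats(m.astype(np.uint8)); return l==1+np.argmax(s[1:,4])
    rect(P,big(reg(.3,.75,-.25,.2,.006,.04)),'board')
    rect(P,big(reg(.3,.75,-.25,.2,.028,.045)),'panel')
    rect(P,big(reg(.3,.75,.2,.5,.07,.11)&(hsv[...,0]<25)),'handle')
    rect(P,big(reg(.3,.75,.2,.5,.028,.05)),'body')
    rect(P,big(reg(.3,.75,.2,.5,.004,.11)&(hsv[...,0]<25)&(hsv[...,1]>60)),'pad')
E
```

```text
scene table z -0.006980577620052664 1.7437308415324457
board 12040 c [507.3 -17.3] size [262.6 303.7] ang 14.07 z 13.7
panel 2415 c [523.1  -2.2] size [101.5 163.7] ang 10.36 z 31.8
handle 354 c [478.2 368.6] size [23.7 79.9] ang 77.72 z 95.5
body 240 c [478.1 366.9] size [62.1 90.5] ang 79.75 z 45.6
pad 1625 c [465.9 366.2] size [119.8 150.1] ang 74.46 z 36.4
top table z 0.6959311888808939 3.031438187193425
board 8088 c [504.8 -17.4] size [265.  314.6] ang 13.6 z 15.1
panel 1590 c [521.7  -3. ] size [100.  159.5] ang 10.56 z 32.4
handle 236 c [474.5 367.5] size [21.5 78.9] ang 78.66 z 101.2
body 148 c [308.  342.7] size [88.5 17.4] ang 88.39 z 42.9
pad 1682 c [462.6 368.4] size [120.7 150. ] ang 74.03 z 11.7
```

```bash
cat >> h.py <<'E'
from scipy.spatial.transform import Rotation as R
def go(x,y,z,yaw):  # world mm, deg yaw of tool x, tool pointing down
    o=monitor.get_obs(); a=R.from_quat(o['tool_rot'])
    t=R.from_euler('z',yaw,degrees=True)*R.from_euler('x',180,degrees=True)
    print('t',round(o['clock'],2),'eef',np.round(o['eef_pos']*1000,1),'yaw',round(np.degrees(np.arctan2(*a.as_matrix()[1::-1,0])),2),'F',np.round(o['ft_force'],1))
    print('cm',np.round(a.inv().apply(np.array([x,y,z])/1000-o['eef_pos'])*100,2),'rot',np.round((a.inv()*t).as_rotvec(),3))
E
python3 -c "
from h import *
go(445,-22,250,14)"
```

```text
t 0.1 eef [ 201.7 -456.9  230.5] yaw 23.82 F [-0.5 -0.1  0. ]
cm [ 39.82 -29.96  -1.89] rot [-0.002  0.     0.171]
```

arm_command --increments '[{"dx":4,"dy":-3,"dz":-1.9,"wz":0.05,"grip":0},{"dx":8,"dy":-6,"dz":-1.9,"wz":0.1,"grip":0},{"dx":39.8,"dy":-30,"dz":-1.9,"wz":0.171,"wx":-0.002,"grip":0},{"dx":39.8,"dy":-30,"dz":-1.9,"wz":0.171,"wx":-0.002,"grip":0},{"dx":39.8,"dy":-30,"dz":-1.9,"wz":0.171,"wx":-0.002,"grip":0},{"dx":39.8,"dy":-30,"dz":-1.9,"wz":0.171,"wx":-0.002,"grip":0},{"dx":39.8,"dy":-30,"dz":-1.9,"wz":0.171,"wx":-0.002,"grip":0},{"dx":39.8,"dy":-30,"dz":-1.9,"wz":0.171,"wx":-0.002,"grip":0},{"dx":39.8,"dy":-30,"dz":-1.9,"wz":0.171,"wx":-0.002,"grip":0},{"dx":39.8,"dy":-30,"dz":-1.9,"wz":0.171,"wx":-0.002,"grip":0}]'

```text
validation failed for argument at $.in...
```

arm_command --increments '[{"grip":0},{"grip":0},{"grip":0},{"grip":0}]'

```text
validation failed for argument at $.in...
```

```bash
python3 - <<'E'
from h import *
go(445,-22,250,14)
im,d,c=snap('wrist','w1'); print(c)
go(445,-22,30,14)
print(monitor.get_obs()['grip_width'])
E
```

```text
t 0.1 eef [ 201.7 -456.9  230.5] yaw 23.82 F [-0.5 -0.1  0. ]
cm [ 39.82 -29.96  -1.89] rot [-0.002  0.     0.171]
{'fovy': 58.43279486967815, 'cx': 280.7822397474026, 'cy': 212.83206107007817, 'view': array([[ 0.40502901, -0.91430273, -0.00142354, -0.49941258],
       [ 0.86814725,  0.38507   , -0.31311572,  0.04106175],
       [ 0.28683072,  0.12558511,  0.94971391, -0.37906003],
       [ 0.        ,  0.        ,  0.        ,  1.        ]])}
t 0.15 eef [ 201.8 -457.   230.6] yaw 23.83 F [ 0.3 -0.2 -0. ]
cm [ 39.82 -29.93  20.11] rot [-0.002  0.     0.172]
0.08503611953913327
```

View pics/w1.png

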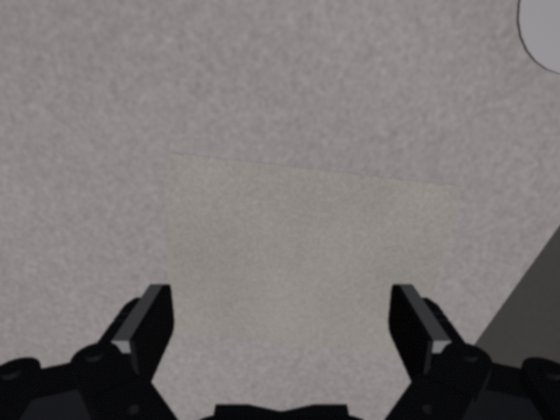

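The move was refused, so the arm hasn't moved. The wrist picture shows only empty table, with the fingers at (150,310) and (420,310). I'll resend the rows with every field filled in.

arm_command --increments '[{"dx":39.8,"dy":-30,"dz":-1.9,"wx":0,"wy":0,"wz":0.171,"grip":0},{"dx":39.8,"dy":-30,"dz":-1.9,"wx":0,"wy":0,"wz":0.171,"grip":0},{"dx":39.8,"dy":-30,"dz":-1.9,"wx":0,"wy":0,"wz":0.171,"grip":0},{"dx":39.8,"dy":-30,"dz":-1.9,"wx":0,"wy":0,"wz":0.171,"grip":0},{"dx":39.8,"dy":-30,"dz":-1.9,"wx":0,"wy":0,"wz":0.171,"grip":0},{"dx":39.8,"dy":-30,"dz":-1.9,"wx":0,"wy":0,"wz":0.171,"grip":0},{"dx":39.8,"dy":-30,"dz":-1.9,"wx":0,"wy":0,"wz":0.171,"grip":0},{"dx":39.8,"dy":-30,"dz":-1.9,"wx":0,"wy":0,"wz":0.171,"grip":0},{"dx":39.8,"dy":-30,"dz":-1.9,"wx":0,"wy":0,"wz":0.171,"grip":0},{"dx":39.8,"dy":-30,"dz":-1.9,"wx":0,"wy":0,"wz":0.171,"grip":0}]'

```text
clock: 1.15
eef_pos: [0.4444, -0.0218, 0.2503]
tool_rot: [0.993, 0.122, 0.0, 0.0]
ft_force: [1.3, -0.3, 0.1]
grip_width: -0.0
grasp_force: 0.0
```

```bash
python3 - <<'E'
from m import *
im,d,c=snap('wrist','w2'); P=cloud(d,c); x,y,Z=P[...,0],P[...,1],P[...,2]
for n,lo,hi in (('board+',.006,.04),('battens+panel',.019,.04),('panel',.028,.04)):
    m=(Z>lo)&(Z<hi)&(y<.2); k,l,s,_=cv2.connectedComponentsWithStats(m.astype(np.uint8)); rect(P,l==1+np.argmax(s[1:,4]),n)
go(445,-22,250,14)
E
```

```text
board+ 71595 c [490.8 -23.9] size [225.1 300.8] ang 14.08 z 11.6
battens+panel 20071 c [523.1  -3.9] size [100.3 160.3] ang 10.58 z 30.7
panel 19959 c [523.1  -4. ] size [100.2 160.4] ang 10.47 z 30.7
t 1.2 eef [448.1 -15.5 250.3] yaw 14.49 F [4.7 3.3 1.1]
cm [-0.46  0.56  0.03] rot [-0.004 -0.005  0.009]
```

View pics/w2.png

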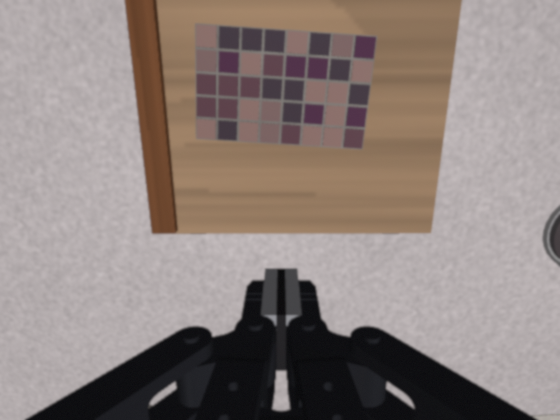

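The wrist view shows the panel's tesserae from (195,25) to (375,150), turned slightly off the board. The long batten is out of frame, and the end batten is on the left at (150,120). The fingertips at (281,290) are over the board's open side.

arm_command --increments '[{"dx":0,"dy":0,"dz":4,"wx":0,"wy":0,"wz":0,"grip":0},{"dx":0,"dy":0,"dz":8,"wx":0,"wy":0,"wz":0,"grip":0},{"dx":0,"dy":0,"dz":12,"wx":0,"wy":0,"wz":0,"grip":0},{"dx":0,"dy":0,"dz":16,"wx":0,"wy":0,"wz":0,"grip":0},{"dx":0,"dy":0,"dz":19,"wx":0,"wy":0,"wz":0,"grip":0},{"dx":0,"dy":0,"dz":20,"wx":0,"wy":0,"wz":0,"grip":0},{"dx":0,"dy":0,"dz":20,"wx":0,"wy":0,"wz":0,"grip":0},{"dx":0,"dy":0,"dz":20,"wx":0,"wy":0,"wz":0,"grip":0}]'

```text
clock: 2.0
eef_pos: [0.445, -0.024, 0.0513]
tool_rot: [0.993, 0.122, 0.001, 0.0]
ft_force: [-0.0, 0.2, 0.3]
grip_width: -0.0
grasp_force: 0.0
```

```bash
python3 - <<'E'
from h import *
go(444.6,-23.4,20,14.08)
E
```

```text
t 2.0 eef [445.  -24.   51.3] yaw 14.02 F [-0.   0.2  0.3]
cm [-0.03 -0.07  3.13] rot [ 0.001 -0.002 -0.001]
```

Settled on target. Next I'll descend to z=20 and push along +x.

arm_command --increments '[{"dx":0,"dy":0,"dz":2,"wx":0,"wy":0,"wz":0,"grip":0},{"dx":0,"dy":0,"dz":3.1,"wx":0,"wy":0,"wz":0,"grip":0},{"dx":0,"dy":0,"dz":3.1,"wx":0,"wy":0,"wz":0,"grip":0},{"dx":0.7,"dy":0,"dz":3.1,"wx":0,"wy":0,"wz":0,"grip":0},{"dx":1.4,"dy":0,"dz":3.1,"wx":0,"wy":0,"wz":0,"grip":0},{"dx":2.1,"dy":0,"dz":3.1,"wx":0,"wy":0,"wz":0,"grip":0},{"dx":2.7,"dy":0,"dz":3.1,"wx":0,"wy":0,"wz":0,"grip":0},{"dx":3.3,"dy":0,"dz":3.1,"wx":0,"wy":0,"wz":0,"grip":0},{"dx":3.8,"dy":0,"dz":3.1,"wx":0,"wy":0,"wz":0,"grip":0},{"dx":4.3,"dy":0,"dz":3.1,"wx":0,"wy":0,"wz":0,"grip":0}]'

```text
clock: 3.0
eef_pos: [0.4833, -0.0139, 0.0191]
tool_rot: [0.993, 0.122, -0.003, 0.0]
ft_force: [-8.1, -3.3, 7.0]
grip_width: -0.0003
grasp_force: 4.0
```

arm_command --increments '[{"dx":0.3,"dy":0,"dz":0,"wx":0,"wy":0,"wz":0,"grip":0},{"dx":0.6,"dy":0,"dz":0,"wx":0,"wy":0,"wz":0,"grip":0},{"dx":0.8,"dy":0,"dz":0,"wx":0,"wy":0,"wz":0,"grip":0},{"dx":0.9,"dy":0,"dz":0,"wx":0,"wy":0,"wz":0,"grip":0},{"dx":0.9,"dy":0,"dz":0,"wx":0,"wy":0,"wz":0,"grip":0},{"dx":0.9,"dy":0,"dz":0,"wx":0,"wy":0,"wz":0,"grip":0}]'

```text
clock: 3.6
eef_pos: [0.4923, -0.0117, 0.0191]
tool_rot: [0.993, 0.122, -0.002, 0.0]
ft_force: [-6.3, -2.4, 5.2]
grip_width: 0.0003
grasp_force: 3.2
```

```bash
python3 - <<'E'
from m import *
im,d,c=snap('wrist','w3'); P=cloud(d,c); x,y,Z=P[...,0],P[...,1],P[...,2]
for k in ('top','scene'):
    im,d,c=snap(k); P=cloud(d,c); Z=P[...,2]; m=(Z>.028)&(Z<.04)&(abs(P[...,1])<.2)&(abs(P[...,0]-.53)<.2); q,l,s,_=cv2.connectedComponentsWithStats(m.astype(np.uint8)); rect(P,l==1+np.argmax(s[1:,4]),k)
go(444.6,-23.4,20,14.08)
E
```

```text
top 861 c [550.1   6.2] size [ 99.8 160.1] ang 11.91 z 32.6
scene 2477 c [545.8   4.6] size [113.8 161.4] ang 11.72 z 31.8
t 3.75 eef [492.4 -11.7  19.2] yaw 14.0 F [-7.  -1.8  5.4]
cm [-4.92 -0.02 -0.06] rot [ 0.     0.005 -0.001]
```

arm_command --increments '[{"dx":0.2,"dy":0,"dz":0,"wx":0,"wy":0,"wz":0,"grip":0},{"dx":0.4,"dy":0,"dz":0,"wx":0,"wy":0,"wz":0,"grip":0},{"dx":0.5,"dy":0,"dz":0,"wx":0,"wy":0,"wz":0,"grip":0},{"dx":0.5,"dy":0,"dz":0,"wx":0,"wy":0,"wz":0,"grip":0},{"dx":0.5,"dy":0,"dz":0,"wx":0,"wy":0,"wz":0,"grip":0}]'

```text
clock: 4.25
eef_pos: [0.4958, -0.0109, 0.019]
tool_rot: [0.993, 0.122, -0.004, 0.001]
ft_force: [-8.3, -3.7, 7.0]
grip_width: -0.0
grasp_force: 4.7
```

arm_command --increments '[{"dx":0.1,"dy":0,"dz":0,"wx":0,"wy":0,"wz":0,"grip":0},{"dx":0.2,"dy":0,"dz":0,"wx":0,"wy":0,"wz":0,"grip":0},{"dx":0.2,"dy":0,"dz":0,"wx":0,"wy":0,"wz":0,"grip":0}]'

```text
clock: 4.55
eef_pos: [0.4959, -0.0109, 0.0189]
tool_rot: [0.993, 0.122, -0.006, 0.001]
ft_force: [-13.0, -4.3, 12.0]
grip_width: 0.0004
grasp_force: 6.8
```

arm_command --increments '[{"dx":0.2,"dy":0,"dz":0,"wx":0,"wy":0,"wz":0,"grip":0},{"dx":0.3,"dy":0,"dz":0,"wx":0,"wy":0,"wz":0,"grip":0},{"dx":0.3,"dy":0,"dz":0,"wx":0,"wy":0,"wz":0,"grip":0}]'

```text
clock: 4.85
eef_pos: [0.4959, -0.0109, 0.0187]
tool_rot: [0.993, 0.121, -0.008, 0.001]
ft_force: [-18.5, -6.6, 16.7]
grip_width: 0.0001
grasp_force: 9.9
```

```bash
python3 - <<'E'
from m import *
for k in ('top','scene'):
    im,d,c=snap(k,k+'5'); P=cloud(d,c); Z=P[...,2]; m=(Z>.028)&(Z<.034)&(abs(P[...,1])<.2)&(abs(P[...,0]-.53)<.2); q,l,s,_=cv2.connectedComponentsWithStats(m.astype(np.uint8)); rect(P,l==1+np.argmax(s[1:,4]),k)
go(444.6,-23.4,20,14.08)
a=cv2.imread('pics/scene5.png')[180:340,170:350]; cv2.imwrite('pics/c5.png',cv2.resize(a,None,fx=3.5,fy=3.5,interpolation=cv2.INTER_CUBIC))
E
```

```text
top 425 c [550.3  40.3] size [107.  93.] ang 12.46 z 31.3
scene 2220 c [548.3   6.6] size [115.6 162.6] ang 11.97 z 31.6
t 4.95 eef [496.  -10.9  18.6] yaw 13.93 F [-17.9  -6.8  16.7]
cm [-5.29 -0.02 -0.05] rot [ 0.001  0.017 -0.003]
```

View pics/c5.png

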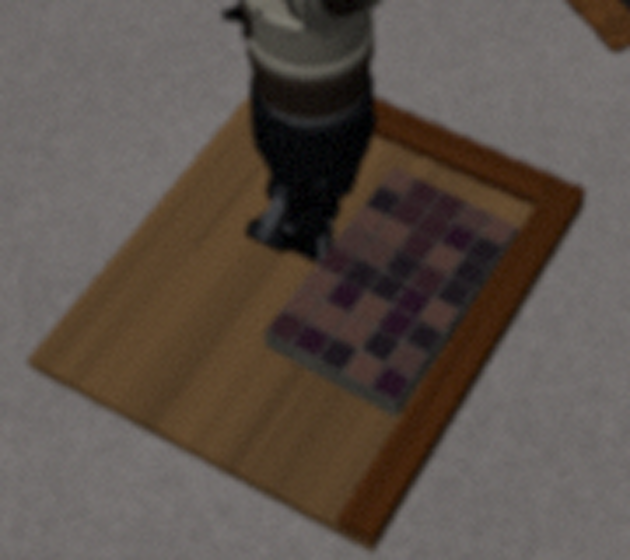

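The scene crop shows the panel's far corner against the long batten (about 520,225 in the crop) and a small wedge gap left near (400,400). It isn't quite square yet, so I'll push again nearer the open end.

arm_command --increments '[{"dx":-1.2,"dy":0,"dz":0,"wx":0,"wy":0,"wz":0,"grip":0},{"dx":-2.0,"dy":0,"dz":0,"wx":0,"wy":0,"wz":0,"grip":0},{"dx":-2.0,"dy":2.5,"dz":0,"wx":0,"wy":0,"wz":0,"grip":0},{"dx":-2.0,"dy":5,"dz":0,"wx":0,"wy":0,"wz":0,"grip":0},{"dx":-2.0,"dy":5,"dz":0,"wx":0,"wy":0,"wz":0,"grip":0},{"dx":-1.2,"dy":5,"dz":0,"wx":0,"wy":0,"wz":0,"grip":0},{"dx":-0.7,"dy":5,"dz":0,"wx":0,"wy":0,"wz":0,"grip":0},{"dx":-0.3,"dy":5,"dz":0,"wx":0,"wy":0,"wz":0,"grip":0},{"dx":-0.1,"dy":5,"dz":0,"wx":0,"wy":0,"wz":0,"grip":0},{"dx":-0.1,"dy":5,"dz":0,"wx":0,"wy":0,"wz":0,"grip":0}]'

```text
clock: 5.95
eef_pos: [0.5107, -0.0583, 0.0187]
tool_rot: [0.993, 0.122, -0.005, 0.001]
ft_force: [-11.7, -6.9, 9.2]
grip_width: -0.0003
grasp_force: 6.2
```

arm_command --increments '[{"dx":0.1,"dy":0,"dz":0,"wx":0,"wy":0,"wz":0,"grip":0},{"dx":0.1,"dy":0,"dz":0,"wx":0,"wy":0,"wz":0,"grip":0},{"dx":0.1,"dy":0,"dz":0,"wx":0,"wy":0,"wz":0,"grip":0}]'

```text
clock: 6.25
eef_pos: [0.5107, -0.0583, 0.0187]
tool_rot: [0.993, 0.122, -0.006, 0.001]
ft_force: [-13.5, -7.4, 11.0]
grip_width: -0.0001
grasp_force: 7.2
```

```bash
python3 - <<'E'
from m import *
for k in ('scene',):
    im,d,c=snap(k,k+'6'); P=cloud(d,c); Z=P[...,2]; m=(Z>.028)&(Z<.034)&(abs(P[...,1])<.2)&(abs(P[...,0]-.53)<.2); q,l,s,_=cv2.connectedComponentsWithStats(m.astype(np.uint8)); rect(P,l==1+np.argmax(s[1:,4]),k)
go(444.6,-23.4,20,14.08)
def b(x,y): a=np.radians(14.08); print('board xy', np.round([(x-506)*np.cos(a)+(y+17.3)*np.sin(a),-(x-506)*np.sin(a)+(y+17.3)*np.cos(a)],1))
e=monitor.get_obs()['eef_pos']*1000; b(*e[:2])
E
```

```text
scene 2245 c [552.2   7.8] size [114.1 163.3] ang 13.5 z 31.6
t 6.3 eef [510.7 -58.3  18.7] yaw 14.0 F [-13.3  -7.   11.4]
cm [-5.57 -4.99 -0.07] rot [ 0.001  0.012 -0.001]
board xy [ -5.4 -40.9]
```

arm_command --increments '[{"dx":-1.5,"dy":0,"dz":0,"wx":0,"wy":0,"wz":0,"grip":0},{"dx":-2.5,"dy":1,"dz":0,"wx":0,"wy":0,"wz":0,"grip":0},{"dx":-2.5,"dy":4.5,"dz":0,"wx":0,"wy":0,"wz":0,"grip":0},{"dx":-2.5,"dy":6.4,"dz":0,"wx":0,"wy":0,"wz":0,"grip":0},{"dx":-2.5,"dy":6.4,"dz":0,"wx":0,"wy":0,"wz":0,"grip":0},{"dx":1,"dy":6.4,"dz":0,"wx":0,"wy":0,"wz":0,"grip":0},{"dx":4,"dy":6.4,"dz":0,"wx":0,"wy":0,"wz":0,"grip":0},{"dx":5.4,"dy":6.4,"dz":0,"wx":0,"wy":0,"wz":0,"grip":0},{"dx":5.4,"dy":6.4,"dz":0,"wx":0,"wy":0,"wz":0,"grip":0},{"dx":5.4,"dy":6.4,"dz":0,"wx":0,"wy":0,"wz":0,"grip":0}]'

```text
clock: 7.3
eef_pos: [0.5833, -0.1056, 0.0187]
tool_rot: [0.992, 0.123, -0.001, -0.0]
ft_force: [0.5, -0.2, 0.6]
grip_width: 0.0001
grasp_force: 0.0
```

arm_command --increments '[{"dx":0,"dy":-0.7,"dz":0,"wx":0,"wy":0,"wz":0,"grip":0},{"dx":0,"dy":-1.4,"dz":0,"wx":0,"wy":0,"wz":0,"grip":0},{"dx":0,"dy":-2.0,"dz":0,"wx":0,"wy":0,"wz":0,"grip":0},{"dx":0,"dy":-2.6,"dz":0,"wx":0,"wy":0,"wz":0,"grip":0},{"dx":0,"dy":-3.2,"dz":0,"wx":0,"wy":0,"wz":0,"grip":0},{"dx":0,"dy":-3.7,"dz":0,"wx":0,"wy":0,"wz":0,"grip":0},{"dx":0,"dy":-4.2,"dz":0,"wx":0,"wy":0,"wz":0,"grip":0},{"dx":0,"dy":-4.6,"dz":0,"wx":0,"wy":0,"wz":0,"grip":0},{"dx":0,"dy":-5.0,"dz":0,"wx":0,"wy":0,"wz":0,"grip":0},{"dx":0,"dy":-5.0,"dz":0,"wx":0,"wy":0,"wz":0,"grip":0}]'

```text
clock: 8.3
eef_pos: [0.5715, -0.0581, 0.0193]
tool_rot: [0.993, 0.122, -0.0, 0.001]
ft_force: [-0.7, -3.9, 1.0]
grip_width: 0.0
grasp_force: 1.9
```

```bash
cat >> h.py <<'E'
def b():
    x,y=monitor.get_obs()['eef_pos'][:2]*1000; a=np.radians(14.08); print('eef board xy', np.round([(x-506)*np.cos(a)+(y+17.3)*np.sin(a),-(x-506)*np.sin(a)+(y+17.3)*np.cos(a)],1))
E
python3 - <<'E'
from m import *
for k in ('scene',):
    im,d,c=snap(k,k+'7'); P=cloud(d,c); Z=P[...,2]; m=(Z>.028)&(Z<.034)&(abs(P[...,1])<.2)&(abs(P[...,0]-.53)<.2); q,l,s,_=cv2.connectedComponentsWithStats(m.astype(np.uint8)); rect(P,l==1+np.argmax(s[1:,4]),k)
go(444.6,-23.4,20,14.08); b()
E
```

```text
scene 1421 c [552.7  36. ] size [ 97.8 164.8] ang 14.47 z 31.7
t 8.35 eef [571.6 -58.   19.3] yaw 14.02 F [-1.7 -4.4  2.3]
cm [-11.48  -6.44  -0.06] rot [ 0.001  0.001 -0.001]
eef board xy [ 53.7 -55.5]
```

arm_command --increments '[{"dx":0,"dy":-0.3,"dz":0,"wx":0,"wy":0,"wz":0,"grip":0},{"dx":0,"dy":-0.6,"dz":0,"wx":0,"wy":0,"wz":0,"grip":0},{"dx":0,"dy":-0.8,"dz":0,"wx":0,"wy":0,"wz":0,"grip":0},{"dx":0,"dy":-0.8,"dz":0,"wx":0,"wy":0,"wz":0,"grip":0},{"dx":0,"dy":-0.8,"dz":0,"wx":0,"wy":0,"wz":0,"grip":0}]'

```text
clock: 8.85
eef_pos: [0.5704, -0.0535, 0.0194]
tool_rot: [0.993, 0.121, -0.0, 0.003]
ft_force: [-0.3, -11.6, 0.1]
grip_width: 0.0003
grasp_force: 5.8
```

arm_command --increments '[{"dx":0,"dy":-0.2,"dz":0,"wx":0,"wy":0,"wz":0,"grip":0},{"dx":0,"dy":-0.2,"dz":0,"wx":0,"wy":0,"wz":0,"grip":0},{"dx":0,"dy":-0.2,"dz":0,"wx":0,"wy":0,"wz":0,"grip":0}]'

```text
clock: 9.15
eef_pos: [0.5704, -0.0534, 0.0195]
tool_rot: [0.993, 0.12, 0.0, 0.005]
ft_force: [0.9, -16.6, -0.7]
grip_width: -0.0002
grasp_force: 8.0
```

```bash
python3 -c "
from h import *
go(444.6,-23.4,20,14.08); b()"
```

```text
t 9.15 eef [570.4 -53.4  19.5] yaw 13.8 F [  0.9 -16.6  -0.7]
cm [-11.5   -5.91  -0.1 ] rot [ 0.01   0.001 -0.005]
eef board xy [ 53.7 -50.7]
```

arm_command --increments '[{"dx":0,"dy":1,"dz":0,"wx":0,"wy":0,"wz":0,"grip":0},{"dx":0,"dy":3,"dz":0,"wx":0,"wy":0,"wz":0,"grip":0},{"dx":-4,"dy":3,"dz":0,"wx":0,"wy":0,"wz":0,"grip":0},{"dx":-8.5,"dy":3,"dz":0,"wx":0,"wy":0,"wz":0,"grip":0},{"dx":-9,"dy":3,"dz":0,"wx":0,"wy":0,"wz":0,"grip":0},{"dx":-9,"dy":0,"dz":0,"wx":0,"wy":0,"wz":0,"grip":0},{"dx":-9,"dy":-4,"dz":0,"wx":0,"wy":0,"wz":0,"grip":0},{"dx":-9,"dy":-7,"dz":0,"wx":0,"wy":0,"wz":0,"grip":0},{"dx":-8.2,"dy":-7,"dz":0,"wx":0,"wy":0,"wz":0,"grip":0},{"dx":-7.3,"dy":-7,"dz":0,"wx":0,"wy":0,"wz":0,"grip":0}]'

```text
clock: 10.15
eef_pos: [0.4826, 0.0035, 0.0195]
tool_rot: [0.992, 0.123, 0.0, -0.001]
ft_force: [0.7, -0.5, -0.1]
grip_width: -0.0001
grasp_force: 0.0
```

arm_command --increments '[{"dx":0.6,"dy":0,"dz":0,"wx":0,"wy":0,"wz":0,"grip":0},{"dx":1.1,"dy":0,"dz":0,"wx":0,"wy":0,"wz":0,"grip":0},{"dx":1.5,"dy":0,"dz":0,"wx":0,"wy":0,"wz":0,"grip":0},{"dx":1.8,"dy":0,"dz":0,"wx":0,"wy":0,"wz":0,"grip":0},{"dx":1.8,"dy":0,"dz":0,"wx":0,"wy":0,"wz":0,"grip":0},{"dx":1.8,"dy":0,"dz":0,"wx":0,"wy":0,"wz":0,"grip":0}]'

```text
clock: 10.75
eef_pos: [0.4947, 0.0049, 0.0183]
tool_rot: [0.993, 0.121, -0.005, 0.0]
ft_force: [-9.1, -2.6, 7.4]
grip_width: -0.0004
grasp_force: 4.7
```

```bash
python3 -c "
from h import *
go(444.6,-23.4,20,14.08); b()"
```

```text
t 10.75 eef [494.7   4.9  18.3] yaw 13.92 F [-9.1 -2.6  7.4]
cm [-5.55  1.54 -0.12] rot [-0.     0.009 -0.003]
eef board xy [-5.5 24.3]
```

arm_command --increments '[{"dx":-1.5,"dy":0,"dz":0,"wx":0,"wy":0,"wz":0,"grip":0},{"dx":-3,"dy":0,"dz":0,"wx":0,"wy":0,"wz":0,"grip":0},{"dx":-3,"dy":0,"dz":-5,"wx":0,"wy":0,"wz":0,"grip":8.5},{"dx":-3,"dy":0,"dz":-10,"wx":0,"wy":0,"wz":0,"grip":8.5},{"dx":-3,"dy":0,"dz":-15,"wx":0,"wy":0,"wz":0,"grip":8.5},{"dx":-3,"dy":0,"dz":-19,"wx":0,"wy":0,"wz":0,"grip":8.5},{"dx":-3,"dy":0,"dz":-20,"wx":0,"wy":0,"wz":0,"grip":8.5},{"dx":-3,"dy":0,"dz":-20,"wx":0,"wy":0,"wz":0,"grip":8.5},{"dx":-3,"dy":0,"dz":-20,"wx":0,"wy":0,"wz":0,"grip":8.5},{"dx":-3,"dy":0,"dz":-20,"wx":0,"wy":0,"wz":0,"grip":8.5}]'

```text
clock: 11.75
eef_pos: [0.4688, -0.0009, 0.217]
tool_rot: [0.993, 0.122, -0.002, -0.0]
ft_force: [0.2, 0.2, 0.4]
grip_width: 0.085
grasp_force: 0.0
```

```bash
python3 - <<'E'
from m import *
for k in ('wrist','top','scene'):
    im,d,c=snap(k,k+'8'); P=cloud(d,c); x,y,Z=P[...,0],P[...,1],P[...,2]
    for n,lo,hi in (('board+',.006,.04),('panel',.0275,.036)):
        m=(Z>lo)&(Z<hi)&(y<.2)&(abs(y)<.22)&(x>.3); q,l,s,_=cv2.connectedComponentsWithStats(m.astype(np.uint8)); rect(P,l==1+np.argmax(s[1:,4]),k+n)
go(440,360,250,-12); b()
E
```

```text
wristboard+ 89699 c [499.9 -21.8] size [243.7 301.4] ang 14.09 z 11.8
wristpanel 24949 c [549.9  37.4] size [100.3 160.4] ang 14.34 z 30.7
topboard+ 4429 c [508.6 -19.4] size [264.9 305.5] ang 14.02 z 22.5
toppanel 1041 c [550.8  43.7] size [107.6 169. ] ang 14.13 z 31.9
sceneboard+ 12034 c [507.1 -17.5] size [262.2 304.3] ang 14.11 z 13.5
scenepanel 2359 c [549.7  41.2] size [101.7 167.2] ang 13.97 z 31.8
t 11.9 eef [469.3  -0.8 217.6] yaw 14.02 F [-0.1  0.2 -0.5]
cm [  5.89 -35.72  -3.23] rot [-0.     0.003  0.454]
eef board xy [-31.6  24.9]
```

View pics/wrist8.png

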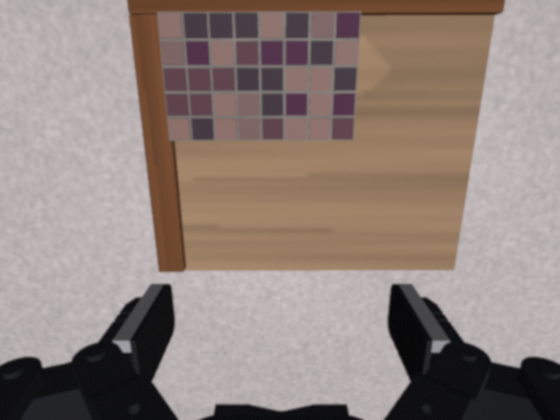

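The panel is flush: its tesserae meet the end batten at (160–175,75) and the long batten at (260,10), with no wedge. Next is the block.

arm_command --increments '[{"dx":5.1,"dy":-36.9,"dz":-1.2,"wx":0,"wy":0,"wz":0.454,"grip":8.5},{"dx":5.1,"dy":-36.9,"dz":-1.2,"wx":0,"wy":0,"wz":0.454,"grip":8.5},{"dx":5.1,"dy":-36.9,"dz":-1.2,"wx":0,"wy":0,"wz":0.454,"grip":8.5},{"dx":5.1,"dy":-36.9,"dz":-1.2,"wx":0,"wy":0,"wz":0.454,"grip":8.5},{"dx":5.1,"dy":-36.9,"dz":-1.2,"wx":0,"wy":0,"wz":0.454,"grip":8.5},{"dx":5.1,"dy":-36.9,"dz":-1.2,"wx":0,"wy":0,"wz":0.454,"grip":8.5},{"dx":5.1,"dy":-36.9,"dz":-1.2,"wx":0,"wy":0,"wz":0.454,"grip":8.5},{"dx":5.1,"dy":-36.9,"dz":-1.2,"wx":0,"wy":0,"wz":0.454,"grip":8.5},{"dx":5.1,"dy":-36.9,"dz":-1.2,"wx":0,"wy":0,"wz":0.454,"grip":8.5},{"dx":5.1,"dy":-36.9,"dz":-1.2,"wx":0,"wy":0,"wz":0.454,"grip":8.5}]'

```text
clock: 12.9
eef_pos: [0.4026, -0.049, 0.2284]
tool_rot: [0.997, -0.075, 0.001, -0.02]
ft_force: [0.0, -0.7, -0.9]
grip_width: 0.0854
grasp_force: 0.0
```

arm_command --increments '[{"dx":0,"dy":0,"dz":0,"wx":0,"wy":0,"wz":0,"grip":8.5},{"dx":0,"dy":0,"dz":0,"wx":0,"wy":0,"wz":0,"grip":8.5}]'

```text
clock: 13.1
eef_pos: [0.4031, -0.0491, 0.2285]
tool_rot: [0.997, -0.075, 0.001, -0.02]
ft_force: [0.0, 0.3, -0.1]
grip_width: 0.085
grasp_force: 0.0
```

```bash
python3 - <<'E'
from m import *
im,d,c=snap('wrist','wrist9'); P=cloud(d,c); x,y,Z=P[...,0],P[...,1],P[...,2]; hsv=cv2.cvtColor(im,cv2.COLOR_RGB2HSV)
near=(np.hypot(x-.476,y-.367)<.12)
for n,lo,hi in (('handle',.094,.115),('handleall',.06,.115),('body',.044,.058),('sole+',.015,.035),('padtop',.004,.013)):
    m=(Z>lo)&(Z<hi)&near; q,l,s,_=cv2.connectedComponentsWithStats(m.astype(np.uint8)); rect(P,l==1+np.argmax(s[1:,4]),n)
print(np.histogram(Z[near]*1000,bins=np.arange(-5,115,5)))
go(476,368,200,-12)
E
```

```text
Traceback (most recent call last):
ValueError: attempt to get argmax of an empty sequence
```

View pics/wrist9.png

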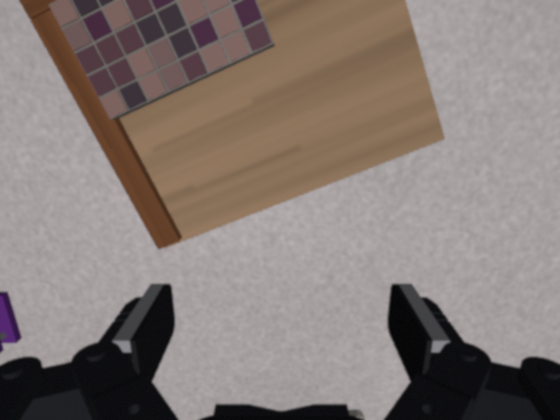

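The arm stopped short at (403,-49), so the view still shows the board. A joint limit looks likely, so I'll check the joints.

```bash
python3 - <<'E'
from h import *
o=monitor.get_obs(); print(np.round(o['joint_pos'],3))
go(430,370,230,-12);go(430,370,230,168)
E
```

```text
[-0.152  0.056 -0.223  1.293  0.041  3.141]
t 13.15 eef [403.2 -49.2 228.4] yaw -8.64 F [-0.1 -0.5  1.1]
cm [ -3.65 -41.82   1.55] rot [-0.041  0.002  0.059]
t 13.15 eef [403.2 -49.2 228.4] yaw -8.64 F [-0.1 -0.5  1.1]
cm [ -3.65 -41.82   1.55] rot [-3.000e-03 -6.300e-02 -3.082e+00]
```

```bash
python3 - <<'E'
from h import *
go(522,360,232,80);
E
```

```text
t 13.15 eef [403.2 -49.2 228.4] yaw -8.64 F [-0.1 -0.5  1.1]
cm [  5.6  -42.22   1.36] rot [-0.033 -0.031 -1.547]
```

arm_command --increments '[{"dx":5.6,"dy":-42.2,"dz":1.4,"wx":-0.033,"wy":-0.031,"wz":-1.547,"grip":8.5},{"dx":5.6,"dy":-42.2,"dz":1.4,"wx":-0.033,"wy":-0.031,"wz":-1.547,"grip":8.5},{"dx":5.6,"dy":-42.2,"dz":1.4,"wx":-0.033,"wy":-0.031,"wz":-1.547,"grip":8.5},{"dx":5.6,"dy":-42.2,"dz":1.4,"wx":-0.033,"wy":-0.031,"wz":-1.547,"grip":8.5},{"dx":5.6,"dy":-42.2,"dz":1.4,"wx":-0.033,"wy":-0.031,"wz":-1.547,"grip":8.5},{"dx":5.6,"dy":-42.2,"dz":1.4,"wx":-0.033,"wy":-0.031,"wz":-1.547,"grip":8.5},{"dx":5.6,"dy":-42.2,"dz":1.4,"wx":-0.033,"wy":-0.031,"wz":-1.547,"grip":8.5},{"dx":5.6,"dy":-42.2,"dz":1.4,"wx":-0.033,"wy":-0.031,"wz":-1.547,"grip":8.5},{"dx":5.6,"dy":-42.2,"dz":1.4,"wx":-0.033,"wy":-0.031,"wz":-1.547,"grip":8.5},{"dx":5.6,"dy":-42.2,"dz":1.4,"wx":-0.033,"wy":-0.031,"wz":-1.547,"grip":8.5}]'

```text
clock: 14.15
eef_pos: [0.5221, 0.3639, 0.2294]
tool_rot: [0.778, 0.628, -0.0, -0.001]
ft_force: [-0.2, 0.0, 1.0]
grip_width: 0.0853
grasp_force: 0.0
```

```bash
python3 - <<'E'
from h import *
go(522,360,232,168); print(np.round(monitor.get_obs()['joint_pos'],2))
E
```

```text
t 14.15 eef [522.1 363.9 229.4] yaw 77.87 F [-0.2  0.   1. ]
cm [-0.38  0.07 -0.26] rot [-1.000e-03 -2.000e-03 -1.573e+00]
[0.61 0.52 0.42 1.47 0.   2.39]
```

arm_command --increments '[{"dx":0,"dy":0,"dz":0,"wx":0,"wy":0,"wz":-1.54,"grip":8.5},{"dx":0,"dy":0,"dz":0,"wx":0,"wy":0,"wz":-1.54,"grip":8.5},{"dx":0,"dy":0,"dz":0,"wx":0,"wy":0,"wz":-1.54,"grip":8.5},{"dx":0,"dy":0,"dz":0,"wx":0,"wy":0,"wz":-1.54,"grip":8.5},{"dx":0,"dy":0,"dz":0,"wx":0,"wy":0,"wz":-1.54,"grip":8.5},{"dx":0,"dy":0,"dz":0,"wx":0,"wy":0,"wz":-1.54,"grip":8.5},{"dx":0,"dy":0,"dz":0,"wx":0,"wy":0,"wz":-1.54,"grip":8.5},{"dx":0,"dy":0,"dz":0,"wx":0,"wy":0,"wz":-1.54,"grip":8.5},{"dx":0,"dy":0,"dz":0,"wx":0,"wy":0,"wz":-1.54,"grip":8.5},{"dx":0,"dy":0,"dz":0,"wx":0,"wy":0,"wz":-1.54,"grip":8.5}]'

```text
clock: 15.15
eef_pos: [0.5221, 0.3598, 0.2309]
tool_rot: [0.143, 0.99, 0.0, -0.001]
ft_force: [-0.3, 0.4, -0.2]
grip_width: 0.0849
grasp_force: 0.0
```

arm_command --increments '[{"dx":0,"dy":0,"dz":0,"wx":0,"wy":0,"wz":-0.03,"grip":8.5},{"dx":0,"dy":0,"dz":0,"wx":0,"wy":0,"wz":-0.03,"grip":8.5},{"dx":0,"dy":0,"dz":0,"wx":0,"wy":0,"wz":-0.03,"grip":8.5}]'

```text
clock: 15.45
eef_pos: [0.522, 0.3596, 0.2312]
tool_rot: [0.132, 0.991, 0.0, -0.001]
ft_force: [-0.7, 0.8, -0.4]
grip_width: 0.085
grasp_force: 0.0
```

```bash
python3 - <<'E'
from m import *
im,d,c=snap('wrist','wrist10'); P=cloud(d,c); x,y,Z=P[...,0],P[...,1],P[...,2]
near=(np.hypot(x-.476,y-.367)<.12)
print(np.histogram(Z[near]*1000,bins=np.arange(-5,115,5)))
for n,lo,hi in (('handle',.094,.115),('handleall',.06,.115),('body',.044,.058),('sole+',.015,.035),('padtop',.0055,.013),('pad+all',.0055,.12)):
    m=(Z>lo)&(Z<hi)&near; q,l,s,_=cv2.connectedComponentsWithStats(m.astype(np.uint8)); 
    if q>1: rect(P,l==1+np.argmax(s[1:,4]),n)
go(476,368,200,168)
E
```

```text
(array([25048,  2663, 12618,     2,   162,     0,     0,     0,     0,
           0,  4388,   345,     0,     0,     0,     0,     0,     0,
           0,     0,   761,  2266,     0]), array([ -5,   0,   5,  10,  15,  20,  25,  30,  35,  40,  45,  50,  55,
        60,  65,  70,  75,  80,  85,  90,  95, 100, 105, 110]))
handle 3027 c [476.  367.5] size [20.1 79.8] ang 77.4 z 100.7
handleall 3027 c [476.  367.5] size [20.1 79.8] ang 77.4 z 100.7
body 4733 c [475.9 367.5] size [60.1 89.8] ang 77.45 z 48.9
sole+ 162 c [430.2 377.5] size [63.5  2.3] ang 77.12 z 16.8
padtop 12242 c [463.8 367.2] size [119.7 149.6] ang 73.95 z 7.0
pad+all 20164 c [463.8 367.2] size [119.7 149.6] ang 73.95 z 7.7
t 15.5 eef [522.  359.6 231.3] yaw 164.82 F [0.1 1.3 0.1]
cm [ 4.65 -0.39  3.13] rot [ 0.    -0.002 -0.056]
```

View pics/wrist10.png

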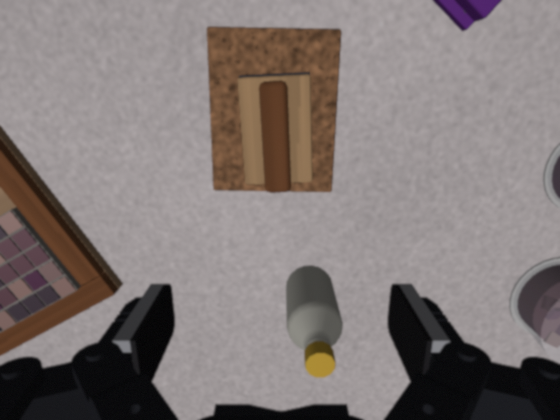

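The block sits upright on its cork pad: handle at (275,135), pad from (208,27) to (340,190). The glue bottle at (315,315) is clear of the grasp. Block centre is (476,367.5) at yaw 167.4°, pad centre (463.8,367.2) at yaw 164°.

```bash
python3 - <<'E'
from h import *
go(476,367.5,130,167.4)
E
```

```text
t 15.5 eef [522.  359.6 231.3] yaw 164.82 F [0.1 1.3 0.1]
cm [ 4.63 -0.44 10.13] rot [ 0.    -0.002 -0.045]
```

arm_command --increments '[{"dx":4.6,"dy":-0.4,"dz":2,"wx":0,"wy":0,"wz":-0.045,"grip":8.5},{"dx":4.6,"dy":-0.4,"dz":5,"wx":0,"wy":0,"wz":-0.045,"grip":8.5},{"dx":4.6,"dy":-0.4,"dz":8,"wx":0,"wy":0,"wz":-0.045,"grip":8.5},{"dx":4.6,"dy":-0.4,"dz":10.1,"wx":0,"wy":0,"wz":-0.045,"grip":8.5},{"dx":4.6,"dy":-0.4,"dz":10.1,"wx":0,"wy":0,"wz":-0.045,"grip":8.5},{"dx":4.6,"dy":-0.4,"dz":10.1,"wx":0,"wy":0,"wz":-0.045,"grip":8.5},{"dx":4.6,"dy":-0.4,"dz":10.1,"wx":0,"wy":0,"wz":-0.045,"grip":8.5}]'

```text
clock: 16.2
eef_pos: [0.4775, 0.3684, 0.1323]
tool_rot: [0.109, 0.994, 0.001, 0.0]
ft_force: [-0.4, 0.4, -0.2]
grip_width: 0.0849
grasp_force: 0.0
```

```bash
python3 - <<'E'
from h import *
go(476,367.5,63,167.4)
E
```

```text
t 16.2 eef [477.5 368.4 132.3] yaw 167.45 F [-0.4  0.4 -0.2]
cm [ 0.13 -0.14  6.92] rot [0.003 0.001 0.001]
```

arm_command --increments '[{"dx":0,"dy":-0.1,"dz":3,"wx":0,"wy":0,"wz":0,"grip":8.5},{"dx":0,"dy":-0.1,"dz":5.5,"wx":0,"wy":0,"wz":0,"grip":8.5},{"dx":0,"dy":-0.1,"dz":6.8,"wx":0,"wy":0,"wz":0,"grip":8.5},{"dx":0,"dy":-0.1,"dz":6.8,"wx":0,"wy":0,"wz":0,"grip":8.5},{"dx":0,"dy":-0.1,"dz":6.8,"wx":0,"wy":0,"wz":0,"grip":8.5}]'

```text
clock: 16.7
eef_pos: [0.4769, 0.3673, 0.0637]
tool_rot: [0.109, 0.994, 0.001, 0.0]
ft_force: [-0.2, -0.0, 1.1]
grip_width: 0.0848
grasp_force: 0.0
```

arm_command --increments '[{"dx":0,"dy":0,"dz":0,"wx":0,"wy":0,"wz":0,"grip":4},{"dx":0,"dy":0,"dz":0,"wx":0,"wy":0,"wz":0,"grip":3},{"dx":0,"dy":0,"dz":0,"wx":0,"wy":0,"wz":0,"grip":1},{"dx":0,"dy":0,"dz":0,"wx":0,"wy":0,"wz":0,"grip":0.5},{"dx":0,"dy":0,"dz":0,"wx":0,"wy":0,"wz":0,"grip":0},{"dx":0,"dy":0,"dz":0,"wx":0,"wy":0,"wz":0,"grip":0},{"dx":0,"dy":0,"dz":0,"wx":0,"wy":0,"wz":0,"grip":0},{"dx":0,"dy":0,"dz":0,"wx":0,"wy":0,"wz":0,"grip":0}]'

```text
clock: 17.5
eef_pos: [0.4763, 0.3669, 0.0626]
tool_rot: [0.109, 0.994, 0.001, -0.0]
ft_force: [0.7, 0.2, 2.0]
grip_width: 0.0193
grasp_force: 61.8
```

```bash
python3 - <<'E'
from h import *
go(476,367.5,63,167.4)
E
```

```text
t 17.5 eef [476.3 366.9  62.6] yaw 167.49 F [0.7 0.2 2. ]
cm [ 0.04  0.05 -0.04] rot [ 0.001 -0.001  0.002]
```

arm_command --increments '[{"dx":0,"dy":0,"dz":-1,"wx":0,"wy":0,"wz":0,"grip":0},{"dx":0,"dy":0,"dz":-3,"wx":0,"wy":0,"wz":0,"grip":0},{"dx":0,"dy":0,"dz":-6,"wx":0,"wy":0,"wz":0,"grip":0},{"dx":0,"dy":0,"dz":-9,"wx":0,"wy":0,"wz":0,"grip":0},{"dx":0,"dy":0,"dz":-10,"wx":0,"wy":0,"wz":0,"grip":0},{"dx":0,"dy":0,"dz":-10,"wx":0,"wy":0,"wz":0,"grip":0},{"dx":0,"dy":0,"dz":-10,"wx":0,"wy":0,"wz":0,"grip":0}]'

```text
clock: 18.2
eef_pos: [0.4755, 0.3661, 0.1611]
tool_rot: [0.109, 0.994, -0.0, -0.001]
ft_force: [0.4, -0.1, -2.3]
grip_width: 0.0189
grasp_force: 61.6
```

```bash
python3 - <<'E'
from h import *
go(560.4,-7.1,150,194.1); print(monitor.get_obs()['grip_width'])
E
```

```text
t 18.2 eef [475.5 366.1 161.1] yaw 167.48 F [ 0.4 -0.1 -2.3]
cm [-16.38 -34.59   1.11] rot [-0.001 -0.003 -0.465]
0.01894383240123186
```

arm_command --increments '[{"dx":-1.6,"dy":-3.5,"dz":0,"wx":0,"wy":0,"wz":-0.05,"grip":0},{"dx":-3.2,"dy":-7,"dz":0,"wx":0,"wy":0,"wz":-0.1,"grip":0},{"dx":-4.9,"dy":-10.5,"dz":0,"wx":0,"wy":0,"wz":-0.15,"grip":0},{"dx":-6.6,"dy":-14,"dz":0,"wx":0,"wy":0,"wz":-0.2,"grip":0},{"dx":-8.2,"dy":-17.5,"dz":0,"wx":0,"wy":0,"wz":-0.25,"grip":0},{"dx":-9.8,"dy":-21,"dz":0,"wx":0,"wy":0,"wz":-0.3,"grip":0},{"dx":-11.5,"dy":-24.5,"dz":0,"wx":0,"wy":0,"wz":-0.35,"grip":0},{"dx":-13.1,"dy":-28,"dz":0,"wx":0,"wy":0,"wz":-0.4,"grip":0},{"dx":-14.7,"dy":-31.5,"dz":0.5,"wx":0,"wy":0,"wz":-0.44,"grip":0},{"dx":-16.4,"dy":-34.6,"dz":1.1,"wx":0,"wy":0,"wz":-0.465,"grip":0}]'

```text
clock: 19.2
eef_pos: [0.5599, -0.0085, 0.1488]
tool_rot: [-0.123, 0.992, 0.001, -0.002]
ft_force: [0.9, 0.3, -2.1]
grip_width: 0.0193
grasp_force: 61.5
```

arm_command --increments '[{"dx":0,"dy":0,"dz":2,"wx":0,"wy":0,"wz":0,"grip":0},{"dx":0,"dy":0,"dz":3,"wx":0,"wy":0,"wz":0,"grip":0},{"dx":0,"dy":0,"dz":3,"wx":0,"wy":0,"wz":0,"grip":0},{"dx":0,"dy":0,"dz":3,"wx":0,"wy":0,"wz":0,"grip":0},{"dx":0,"dy":0,"dz":3,"wx":0,"wy":0,"wz":0,"grip":0}]'

```text
clock: 19.7
eef_pos: [0.5616, -0.0057, 0.1216]
tool_rot: [-0.124, 0.992, 0.0, -0.0]
ft_force: [0.4, 0.1, -2.8]
grip_width: 0.0194
grasp_force: 61.3
```

```bash
python3 - <<'E'
from h import *
snap('scene','s11'); im,d,c=snap('top','t11')
P=cloud(d,c);Z=P[...,2]
z=np.load('pics/s11.npz'); a=cv2.imread('pics/s11.png')[150:350,160:380]; cv2.imwrite('pics/c11.png',cv2.resize(a,None,fx=2.8,fy=2.8,interpolation=cv2.INTER_CUBIC))
go(560.4,-7.1,95,194.1)
E
```

```text
t 19.8 eef [561.8  -5.9 122. ] yaw -165.8 F [ 0.4  0.3 -2.2]
cm [ 0.17 -0.09  2.7 ] rot [0.001 0.001 0.002]
```

View pics/c11.png

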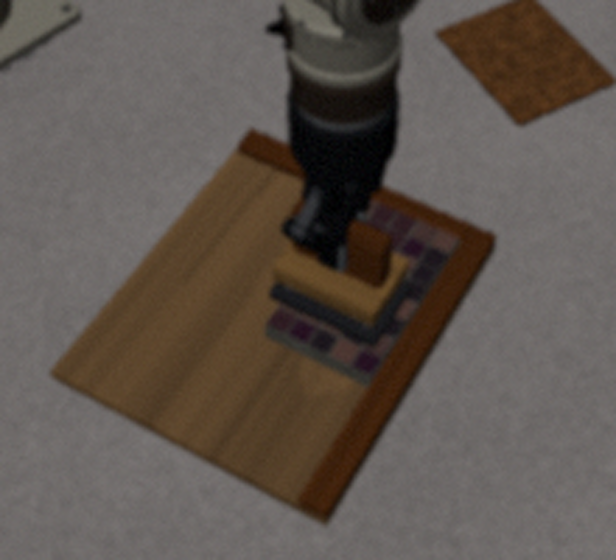

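The block hangs square over the panel's open end, about 35 mm above it, and the empty pad shows at (525,60). I'll lower it with a small sideways correction.

arm_command --increments '[{"dx":0.15,"dy":-0.1,"dz":1,"wx":0,"wy":0,"wz":0,"grip":0},{"dx":0.15,"dy":-0.1,"dz":2,"wx":0,"wy":0,"wz":0,"grip":0},{"dx":0.15,"dy":-0.1,"dz":2.8,"wx":0,"wy":0,"wz":0,"grip":0},{"dx":0.15,"dy":-0.1,"dz":3.1,"wx":0,"wy":0,"wz":0,"grip":0},{"dx":0.15,"dy":-0.1,"dz":3.1,"wx":0,"wy":0,"wz":0,"grip":0},{"dx":0.15,"dy":-0.1,"dz":3.1,"wx":0,"wy":0,"wz":0,"grip":0}]'

```text
clock: 20.4
eef_pos: [0.5602, -0.0079, 0.09]
tool_rot: [-0.123, 0.992, 0.0, -0.001]
ft_force: [0.8, -1.0, -2.2]
grip_width: 0.019
grasp_force: 61.5
```

```bash
cat > f.py <<'E'
from h import *
F=[]
for i in range(3):
    viewer.camera('wrist'); F.append(monitor.get_obs()['ft_force'])
print('F avg',np.mean(F,0).round(2)); go(560.4,-7.1,82,194.1)
E
python3 f.py
```

```text
F avg [-0.4  -0.13 -2.29]
t 20.55 eef [560.5  -8.   90.5] yaw -165.88 F [-0.5 -0.1 -2. ]
cm [-0.01  0.08  0.85] rot [ 0.001 -0.     0.   ]
```

arm_command --increments '[{"dx":0,"dy":0.1,"dz":0.2,"wx":0,"wy":0,"wz":0,"grip":0},{"dx":0,"dy":0.1,"dz":0.3,"wx":0,"wy":0,"wz":0,"grip":0},{"dx":0,"dy":0.1,"dz":0.5,"wx":0,"wy":0,"wz":0,"grip":0},{"dx":0,"dy":0.1,"dz":0.7,"wx":0,"wy":0,"wz":0,"grip":0},{"dx":0,"dy":0.1,"dz":0.7,"wx":0,"wy":0,"wz":0,"grip":0},{"dx":0,"dy":0.1,"dz":0.7,"wx":0,"wy":0,"wz":0,"grip":0}]'

```text
clock: 21.15
eef_pos: [0.56, -0.0068, 0.0835]
tool_rot: [-0.123, 0.992, 0.001, -0.0]
ft_force: [-0.8, 0.9, 3.7]
grip_width: 0.0192
grasp_force: 62.3
```

```bash
python3 f.py
```

```text
F avg [-0.72  1.5   2.71]
t 21.3 eef [560.   -6.8  83.4] yaw -165.87 F [-0.4  1.7  3. ]
cm [-0.03 -0.04  0.14] rot [ 0.001 -0.     0.001]
```

arm_command --increments '[{"dx":0,"dy":0,"dz":0.1,"wx":0,"wy":0,"wz":0,"grip":0},{"dx":0,"dy":0,"dz":0.18,"wx":0,"wy":0,"wz":0,"grip":0},{"dx":0,"dy":0,"dz":0.18,"wx":0,"wy":0,"wz":0,"grip":0},{"dx":0,"dy":0,"dz":0.18,"wx":0,"wy":0,"wz":0,"grip":0}]'

```text
clock: 21.7
eef_pos: [0.56, -0.0068, 0.0815]
tool_rot: [-0.123, 0.992, 0.001, -0.0]
ft_force: [-0.7, 2.3, 4.2]
grip_width: 0.0193
grasp_force: 62.4
```

```bash
python3 f.py
```

```text
F avg [-1.31  2.11  4.23]
t 21.85 eef [560.   -6.8  81.4] yaw -165.87 F [-1.3  3.   4.9]
cm [-0.04 -0.04 -0.06] rot [ 0.001 -0.     0.001]
```

Spring force is about 6.5 N and compression about 6 mm, which is half the travel. Starting the stroke at 20 mm/s.

arm_command --increments '[{"dx":0,"dy":0.2,"dz":0,"wx":0,"wy":0,"wz":0,"grip":0},{"dx":0,"dy":0.4,"dz":0,"wx":0,"wy":0,"wz":0,"grip":0},{"dx":0,"dy":0.6,"dz":0,"wx":0,"wy":0,"wz":0,"grip":0},{"dx":0,"dy":0.8,"dz":0,"wx":0,"wy":0,"wz":0,"grip":0},{"dx":0,"dy":1.0,"dz":0,"wx":0,"wy":0,"wz":0,"grip":0},{"dx":0,"dy":1.2,"dz":0,"wx":0,"wy":0,"wz":0,"grip":0},{"dx":0,"dy":1.4,"dz":0,"wx":0,"wy":0,"wz":0,"grip":0},{"dx":0,"dy":1.6,"dz":0,"wx":0,"wy":0,"wz":0,"grip":0},{"dx":0,"dy":1.8,"dz":0,"wx":0,"wy":0,"wz":0,"grip":0},{"dx":0,"dy":2.0,"dz":0,"wx":0,"wy":0,"wz":0,"grip":0}]'

```text
clock: 22.85
eef_pos: [0.5549, 0.0126, 0.0813]
tool_rot: [-0.123, 0.992, 0.0, -0.001]
ft_force: [1.7, -4.3, 3.9]
grip_width: 0.0191
grasp_force: 62.4
```

```bash
python3 -c "
from h import *
go(537.6,84.1,82,194.1)"
```

```text
t 22.85 eef [554.9  12.6  81.3] yaw -165.87 F [ 1.7 -4.3  3.9]
cm [-0.07  7.36 -0.06] rot [ 0.001 -0.001  0.   ]
```

arm_command --increments '[{"dx":0,"dy":0.2,"dz":0,"wx":0,"wy":0,"wz":0,"grip":0},{"dx":0,"dy":0.4,"dz":0,"wx":0,"wy":0,"wz":0,"grip":0},{"dx":0,"dy":0.6,"dz":0,"wx":0,"wy":0,"wz":0,"grip":0},{"dx":0,"dy":0.8,"dz":0,"wx":0,"wy":0,"wz":0,"grip":0},{"dx":0,"dy":1.0,"dz":0,"wx":0,"wy":0,"wz":0,"grip":0},{"dx":0,"dy":1.2,"dz":0,"wx":0,"wy":0,"wz":0,"grip":0},{"dx":0,"dy":1.4,"dz":0,"wx":0,"wy":0,"wz":0,"grip":0},{"dx":0,"dy":1.6,"dz":0,"wx":0,"wy":0,"wz":0,"grip":0},{"dx":0,"dy":1.8,"dz":0,"wx":0,"wy":0,"wz":0,"grip":0},{"dx":0,"dy":2.0,"dz":0,"wx":0,"wy":0,"wz":0,"grip":0}]'

```text
clock: 23.85
eef_pos: [0.55, 0.032, 0.0813]
tool_rot: [-0.123, 0.992, 0.0, -0.001]
ft_force: [1.2, -4.9, 4.7]
grip_width: 0.0192
grasp_force: 62.4
```

arm_command --increments '[{"dx":0,"dy":0.2,"dz":0,"wx":0,"wy":0,"wz":0,"grip":0},{"dx":0,"dy":0.4,"dz":0,"wx":0,"wy":0,"wz":0,"grip":0},{"dx":0,"dy":0.6,"dz":0,"wx":0,"wy":0,"wz":0,"grip":0},{"dx":0,"dy":0.8,"dz":0,"wx":0,"wy":0,"wz":0,"grip":0},{"dx":0,"dy":1.0,"dz":0,"wx":0,"wy":0,"wz":0,"grip":0},{"dx":0,"dy":1.2,"dz":0,"wx":0,"wy":0,"wz":0,"grip":0},{"dx":0,"dy":1.4,"dz":0,"wx":0,"wy":0,"wz":0,"grip":0},{"dx":0,"dy":1.6,"dz":0,"wx":0,"wy":0,"wz":0,"grip":0},{"dx":0,"dy":1.8,"dz":0,"wx":0,"wy":0,"wz":0,"grip":0},{"dx":0,"dy":2.0,"dz":0,"wx":0,"wy":0,"wz":0,"grip":0}]'

```text
clock: 24.85
eef_pos: [0.5451, 0.0514, 0.0813]
tool_rot: [-0.123, 0.992, 0.0, -0.001]
ft_force: [1.2, -5.0, 4.6]
grip_width: 0.0192
grasp_force: 62.4
```

```bash
python3 -c "
from h import *
go(537.6,84.1,82,194.1)"
```

```text
t 24.85 eef [545.1  51.4  81.3] yaw -165.87 F [ 1.2 -5.   4.6]
cm [-0.07  3.35 -0.06] rot [ 0.001 -0.001  0.   ]
```

arm_command --increments '[{"dx":0,"dy":0.2,"dz":0,"wx":0,"wy":0,"wz":0,"grip":0},{"dx":0,"dy":0.4,"dz":0,"wx":0,"wy":0,"wz":0,"grip":0},{"dx":0,"dy":0.6,"dz":0,"wx":0,"wy":0,"wz":0,"grip":0},{"dx":0,"dy":0.8,"dz":0,"wx":0,"wy":0,"wz":0,"grip":0},{"dx":0,"dy":1.0,"dz":0,"wx":0,"wy":0,"wz":0,"grip":0},{"dx":0,"dy":1.2,"dz":0,"wx":0,"wy":0,"wz":0,"grip":0},{"dx":0,"dy":1.4,"dz":0,"wx":0,"wy":0,"wz":0,"grip":0},{"dx":0,"dy":1.6,"dz":0,"wx":0,"wy":0,"wz":0,"grip":0},{"dx":0,"dy":1.8,"dz":0,"wx":0,"wy":0,"wz":0,"grip":0},{"dx":0,"dy":2.0,"dz":0,"wx":0,"wy":0,"wz":0,"grip":0}]'

```text
clock: 25.85
eef_pos: [0.5402, 0.0708, 0.0813]
tool_rot: [-0.123, 0.992, 0.0, -0.001]
ft_force: [1.8, -4.4, 5.1]
grip_width: 0.019
grasp_force: 62.4
```

arm_command --increments '[{"dx":0,"dy":0.2,"dz":0,"wx":0,"wy":0,"wz":0,"grip":0},{"dx":0,"dy":0.4,"dz":0,"wx":0,"wy":0,"wz":0,"grip":0},{"dx":0,"dy":0.6,"dz":0,"wx":0,"wy":0,"wz":0,"grip":0},{"dx":0,"dy":0.8,"dz":0,"wx":0,"wy":0,"wz":0,"grip":0},{"dx":0,"dy":1.0,"dz":0,"wx":0,"wy":0,"wz":0,"grip":0},{"dx":0,"dy":1.2,"dz":0,"wx":0,"wy":0,"wz":0,"grip":0},{"dx":0,"dy":1.4,"dz":0,"wx":0,"wy":0,"wz":0,"grip":0},{"dx":0,"dy":1.5,"dz":0,"wx":0,"wy":0,"wz":0,"grip":0},{"dx":0,"dy":1.5,"dz":0,"wx":0,"wy":0,"wz":0,"grip":0},{"dx":0,"dy":1.5,"dz":0,"wx":0,"wy":0,"wz":0,"grip":0}]'

```text
clock: 26.85
eef_pos: [0.5365, 0.0855, 0.0814]
tool_rot: [-0.123, 0.992, 0.001, -0.001]
ft_force: [1.1, -3.8, 3.8]
grip_width: 0.0192
grasp_force: 62.4
```

```bash
python3 -c "
from h import *
go(537.6,84.1,82,194.1)"
```

```text
t 26.85 eef [536.5  85.5  81.4] yaw -165.86 F [ 1.1 -3.8  3.8]
cm [-0.07 -0.16 -0.06] rot [ 0.002 -0.001  0.001]
```

The block reached the end batten with pressure held throughout. Lifting straight up.

arm_command --increments '[{"dx":0,"dy":0,"dz":-0.4,"wx":0,"wy":0,"wz":0,"grip":0},{"dx":0,"dy":0,"dz":-0.8,"wx":0,"wy":0,"wz":0,"grip":0},{"dx":0,"dy":0,"dz":-1.3,"wx":0,"wy":0,"wz":0,"grip":0},{"dx":0,"dy":0,"dz":-3,"wx":0,"wy":0,"wz":0,"grip":0},{"dx":0,"dy":0,"dz":-5,"wx":0,"wy":0,"wz":0,"grip":0},{"dx":0,"dy":0,"dz":-7,"wx":0,"wy":0,"wz":0,"grip":0},{"dx":0,"dy":0,"dz":-8,"wx":0,"wy":0,"wz":0,"grip":0},{"dx":0,"dy":0,"dz":-8,"wx":0,"wy":0,"wz":0,"grip":0},{"dx":0,"dy":0,"dz":-8,"wx":0,"wy":0,"wz":0,"grip":0}]'

```text
clock: 27.75
eef_pos: [0.536, 0.0854, 0.1605]
tool_rot: [-0.123, 0.992, 0.001, -0.001]
ft_force: [0.3, -0.4, -3.9]
grip_width: 0.0193
grasp_force: 61.5
```

```bash
python3 -c "
from h import *
go(463.8,367.2,150,164)"
```

```text
t 27.75 eef [536.   85.4 160.5] yaw -165.86 F [ 0.3 -0.4 -3.9]
cm [ 0.11 29.09  1.1 ] rot [ 0.001 -0.003  0.526]
```

arm_command --increments '[{"dx":0,"dy":3,"dz":0,"wx":0,"wy":0,"wz":0.05,"grip":0},{"dx":0,"dy":6,"dz":0,"wx":0,"wy":0,"wz":0.11,"grip":0},{"dx":0,"dy":9,"dz":0,"wx":0,"wy":0,"wz":0.17,"grip":0},{"dx":0,"dy":12.5,"dz":0,"wx":0,"wy":0,"wz":0.23,"grip":0},{"dx":0,"dy":16,"dz":0,"wx":0,"wy":0,"wz":0.29,"grip":0},{"dx":0,"dy":19.5,"dz":0,"wx":0,"wy":0,"wz":0.35,"grip":0},{"dx":0,"dy":23,"dz":0.3,"wx":0,"wy":0,"wz":0.42,"grip":0},{"dx":0,"dy":26,"dz":0.6,"wx":0,"wy":0,"wz":0.48,"grip":0},{"dx":0.1,"dy":28.2,"dz":1.1,"wx":0,"wy":0,"wz":0.526,"grip":0},{"dx":0.1,"dy":29.1,"dz":1.1,"wx":0,"wy":0,"wz":0.526,"grip":0}]'

```text
clock: 28.75
eef_pos: [0.4625, 0.3683, 0.148]
tool_rot: [0.138, 0.99, -0.001, -0.003]
ft_force: [0.6, -0.4, -2.4]
grip_width: 0.0195
grasp_force: 61.4
```

arm_command --increments '[{"dx":0,"dy":0,"dz":2.5,"wx":0,"wy":0,"wz":0,"grip":0},{"dx":0,"dy":0,"dz":5,"wx":0,"wy":0,"wz":0,"grip":0},{"dx":0,"dy":0,"dz":6.5,"wx":0,"wy":0,"wz":0,"grip":0},{"dx":0,"dy":0,"dz":7,"wx":0,"wy":0,"wz":0,"grip":0},{"dx":0,"dy":0,"dz":7,"wx":0,"wy":0,"wz":0,"grip":0},{"dx":0,"dy":0,"dz":7,"wx":0,"wy":0,"wz":0,"grip":0}]'

```text
clock: 29.35
eef_pos: [0.4652, 0.3671, 0.0814]
tool_rot: [0.139, 0.99, 0.001, -0.0]
ft_force: [0.9, -0.9, -2.7]
grip_width: 0.0193
grasp_force: 61.4
```

```bash
python3 -c "
from h import *
go(463.8,367.2,62.6,164)"
```

```text
t 29.35 eef [465.2 367.1  81.4] yaw 163.97 F [ 0.9 -0.9 -2.7]
cm [ 0.14 -0.03  1.88] rot [ 0.001 -0.001 -0.   ]
```

arm_command --increments '[{"dx":0.1,"dy":0,"dz":0.5,"wx":0,"wy":0,"wz":0,"grip":0},{"dx":0.1,"dy":0,"dz":0.9,"wx":0,"wy":0,"wz":0,"grip":0},{"dx":0.1,"dy":0,"dz":1.2,"wx":0,"wy":0,"wz":0,"grip":0},{"dx":0.1,"dy":0,"dz":1.4,"wx":0,"wy":0,"wz":0,"grip":0},{"dx":0.1,"dy":0,"dz":1.6,"wx":0,"wy":0,"wz":0,"grip":0},{"dx":0.1,"dy":0,"dz":1.75,"wx":0,"wy":0,"wz":0,"grip":0},{"dx":0.1,"dy":0,"dz":1.85,"wx":0,"wy":0,"wz":0,"grip":0},{"dx":0.1,"dy":0,"dz":1.85,"wx":0,"wy":0,"wz":0,"grip":0},{"dx":0.1,"dy":0,"dz":1.85,"wx":0,"wy":0,"wz":0,"grip":0}]'

```text
clock: 30.25
eef_pos: [0.4636, 0.3675, 0.0626]
tool_rot: [0.139, 0.99, 0.0, -0.001]
ft_force: [-1.0, 0.0, 0.5]
grip_width: 0.0194
grasp_force: 62.0
```

```bash
python3 f.py
```

```text
F avg [-1.45 -0.01  0.69]
t 30.4 eef [463.6 367.5  62.4] yaw 163.99 F [-1.5 -0.3  0.4]
cm [-19.63 -33.33  -2.  ] rot [ 0.001 -0.001 -0.525]
```

arm_command --increments '[{"dx":0,"dy":0,"dz":0,"wx":0,"wy":0,"wz":0,"grip":2.2},{"dx":0,"dy":0,"dz":0,"wx":0,"wy":0,"wz":0,"grip":3},{"dx":0,"dy":0,"dz":0,"wx":0,"wy":0,"wz":0,"grip":5},{"dx":0,"dy":0,"dz":0,"wx":0,"wy":0,"wz":0,"grip":8.5},{"dx":0,"dy":0,"dz":0,"wx":0,"wy":0,"wz":0,"grip":8.5},{"dx":0,"dy":0,"dz":0,"wx":0,"wy":0,"wz":0,"grip":8.5},{"dx":0,"dy":0,"dz":0,"wx":0,"wy":0,"wz":0,"grip":8.5},{"dx":0,"dy":0,"dz":-2,"wx":0,"wy":0,"wz":0,"grip":8.5},{"dx":0,"dy":0,"dz":-5,"wx":0,"wy":0,"wz":0,"grip":8.5},{"dx":0,"dy":0,"dz":-9,"wx":0,"wy":0,"wz":0,"grip":8.5}]'

```text
clock: 31.4
eef_pos: [0.4625, 0.3664, 0.1511]
tool_rot: [0.139, 0.99, -0.001, -0.002]
ft_force: [0.1, 0.3, 0.4]
grip_width: 0.0851
grasp_force: 0.0
```

arm_command --increments '[{"dx":0,"dy":0,"dz":-4,"wx":0,"wy":0,"wz":0,"grip":8.5},{"dx":-3,"dy":0,"dz":-8,"wx":0,"wy":0,"wz":0,"grip":8.5},{"dx":-5,"dy":0,"dz":-8,"wx":0,"wy":0,"wz":0,"grip":8.5},{"dx":-5,"dy":0,"dz":-8,"wx":0,"wy":0,"wz":0,"grip":8.5},{"dx":-5,"dy":0,"dz":-8,"wx":0,"wy":0,"wz":0,"grip":8.5},{"dx":-5,"dy":0,"dz":-8,"wx":0,"wy":0,"wz":0,"grip":8.5},{"dx":-5,"dy":0,"dz":-8,"wx":0,"wy":0,"wz":0,"grip":8.5}]'

```text
clock: 32.1
eef_pos: [0.5108, 0.3536, 0.2312]
tool_rot: [0.139, 0.99, -0.0, -0.002]
ft_force: [0.1, 0.5, 0.1]
grip_width: 0.0848
grasp_force: 0.0
```

```bash
python3 - <<'E'
from m import *
def comp(P,Z,m,n):
    q,l,s,_=cv2.connectedComponentsWithStats(m.astype(np.uint8)); rect(P,l==1+np.argmax(s[1:,4]),n)
im,d,c=snap('wrist','wrist12'); P=cloud(d,c); x,y,Z=P[...,0],P[...,1],P[...,2]
near=(np.hypot(x-.464,y-.367)<.12)
for n,lo,hi in (('handle',.094,.115),('body',.044,.058),('pad+all',.0055,.12)): comp(P,Z,(Z>lo)&(Z<hi)&near,n)
for k in('scene','top'):
    im,d,c=snap(k,k+'12'); P=cloud(d,c); x,y,Z=P[...,0],P[...,1],P[...,2]
    comp(P,Z,(Z>.0275)&(Z<.036)&(abs(y)<.22)&(x>.3),k+' panel')
go(463.8,367.2,62.6,164)
a=cv2.imread('pics/scene12.png')[90:350,150:430]; cv2.imwrite('pics/c12.png',cv2.resize(a,None,fx=2.2,fy=2.2,interpolation=cv2.INTER_CUBIC))
E
```

```text
handle 3076 c [463.5 367.5] size [20. 80.] ang 74.0 z 100.6
body 4735 c [463.3 367.5] size [60.1 89.1] ang 74.09 z 48.9
pad+all 19678 c [463.6 367.2] size [119.7 148.8] ang 74.02 z 7.7
scene panel 2349 c [550.2  40.1] size [101.2 165.4] ang 13.86 z 31.7
top panel 1448 c [552.6  41.4] size [110.1 164.1] ang 14.16 z 32.1
t 32.25 eef [511.2 353.7 231.8] yaw 164.03 F [-0.9 -0.  -0.6]
cm [ 4.9  -0.   16.93] rot [-0.    -0.002  0.001]
```

View pics/c12.png

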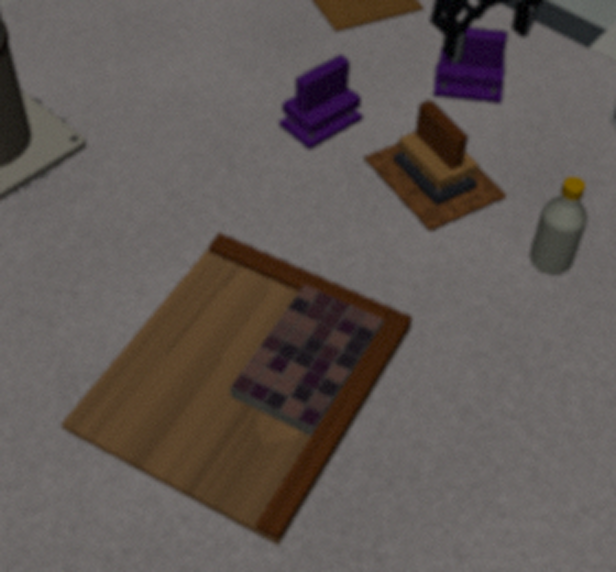

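The block stands upright in the middle of its pad (435,165), within about 0.5 mm. The panel is still flush in the corner (380,320), and the bystanders are untouched. Handing in.

```bash
python3 -c "
from workcell import job
print(job.job_done())"
```

```text
the job is handed in; nothing more can be done
None
```

The job is handed in at about 32 s on the clock: by the camera and force readings, the panel is flush in the corner, it was rubbed in one stroke at about half sole travel, and the block is back upright in the middle of its pad.

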